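# Put the jar mill into the blue gear

### The job

The jar mill's gear lever is in the park slot, the middle slot of its gate. With closed fingers, gently push its black knob out of park, along the cross lane and fully home into the slot marked by the blue disc, without putting it into any other colour's slot; do not pinch the knob or press it hard against the gate. Then take the fingers away from the lever, leaving the jar on the rollers and the other things on the bench where they are.

Things in the scene. Friction and masses are not known exactly. Their poses are not given: they have to be found in the camera images.
- mill: bench jar mill, fixed. White gearbox 170 x 170 mm, 114 mm tall, aluminium gate plate on it (126 mm along x, 100 mm along y, its top 123 mm above the table). Origin on the table under the gearbox's and gate's centre; x points away from the robot, turned by up to 20 degrees left or right; y left, z up. A roller bed 170 mm wide runs on to y = +385 mm, at most 110 mm tall without its jar.
- gate_centre (a point): centre of the gate, 120 mm above the table, mill's axes. Paths of the lever's axis here, mm: cross lane x = 0, y -26 to 26; corner slots at y = 24 and -24 from the lane to x = 24 (far) and to x = -24 (near); park slot y = 0 from the lane to x = 24, far side only: a solid land opposite stops the lever in the lane. Play 3 mm each side, rounded corners; the gate blocks the lever.
- lever_fore (a joint): lever's tilt along the mill's x, rad: positive leans to +x, 0 in the cross lane, stops at +0.27 and -0.27 (slot ends, fully home). Park is +0.20 to +0.26 with lever_side near 0. About 3 N at the knob moves it against friction; no spring, it stays where it is left.
- lever_side (a joint): lever's tilt along the mill's y, rad: positive leans to +y, 0 in the middle, stops at +0.29 and -0.29 (ends of the cross lane). The corner slots can be entered at 0.24 to 0.29 either way, so pushing to the stop lines it up. Same friction as lever_fore.
- lever_pivot (a point): the lever's pivot inside the gearbox, on the mill's z axis 30 mm above the table. Axes are the mill's. From here the knob's centre is at x = 190 sin(fore), y = 190 cos(fore) sin(side), z = 190 cos(fore) cos(side) mm.
- lever_knob (a point): centre of the lever's black ball knob, 36 mm across, on a steel rod 10 mm thick; 190 mm from the pivot, so 220 mm above the table when the lever is upright. It travels about 50 mm each way from the middle, and this is where to push.
- lever_mark (a point): point on the lever's axis 90 mm from the pivot, where it passes the gate plate (about 120 mm above the table). Fully home in a corner slot it is 22 to 24 mm horizontally from the centre of that slot's disc.
- tag_blue: the target's marker: blue plastic disc, 26 mm across, 3 mm thick, fixed on the gate plate beyond the end of the corner slot that it marks; origin at the centre of its underside. In the mill's frame it is at x = +46 or -46, y = +30 or -30 mm; the signs tell which corner slot it marks. Which colour marks which slot changes from run to run.
- tag_red: red plastic disc, 26 mm across, 3 mm thick, fixed on the gate plate beyond the end of the corner slot that it marks; origin at the centre of its underside. In the mill's frame it is at x = +46 or -46, y = +30 or -30 mm; the signs tell which corner slot it marks. Which colour marks which slot changes from run to run.
- tag_yellow: yellow plastic disc, 26 mm across, 3 mm thick, fixed on the gate plate beyond the end of the corner slot that it marks; origin at the centre of its underside. In the mill's frame it is at x = +46 or -46, y = +30 or -30 mm; the signs tell which corner slot it marks. Which colour marks which slot changes from run to run.
- tag_green: green plastic disc, 26 mm across, 3 mm thick, fixed on the gate plate beyond the end of the corner slot that it marks; origin at the centre of its underside. In the mill's frame it is at x = +46 or -46, y = +30 or -30 mm; the signs tell which corner slot it marks. Which colour marks which slot changes from run to run.
- mill_jar: white jar, 100 mm across and 180 mm long with black lid and blue band, lying loose on the mill's two rollers (axis along the mill's y); origin on its axis, top about 190 mm above the table. Leave alone.
- bottle: white round bottle, 68 mm across, 150 mm tall, standing loose on the bench; origin at centre of underside. Leave alone.
- spare_jar: clear jar with orange lid, 72 mm across, 85 mm tall, standing loose; origin at centre of underside. Leave alone.
- beaker: open glass beaker, 76 mm across, 90 mm tall, standing loose; origin at centre of underside. Leave alone.
- cup: open white plastic cup, 68 mm across, 60 mm tall, standing loose to the right of the mill; origin at centre of underside. Leave alone.
- scoop: orange-handled spoon lying loose beyond the mill; origin under its middle. Leave alone.
- left_jar: amber jar with yellow lid, 64 mm across, 75 mm tall, standing loose at the left; origin at centre of underside. Leave alone.

How it is judged:
By the outcome, as a careful person would: the job done as asked, in the order asked, and still so for the second after the job is handed in, with the robot touching nothing.
It also fails if it takes over 58 s, if anything falls off the work surface, if the arm or the gripper's body presses on something with over 40 N, if the wrist force passes 120 N, or if a joint passes its speed limit or range.

### The arm

A 6-joint arm with a two-finger parallel gripper is mounted at the origin on the work surface. World frame = base frame: x ahead of the robot, y to its left, z up, the work surface at z = 0. Lengths are in m, angles in rad, forces in N, time in s.
With the tool pointing down it reaches from about 0.25 to 0.8 m from the base axis. Payload 8.5 kg.
Tool frame: the origin (TCP) lies midway between the tips of the shut fingers; the grasp point (between the pads) lies 19 mm behind it; z points along the fingers, y is the direction in which the jaws open and shut (so a half turn about z gives the same grasp; the last joint's range is limited). The gripper opens to 85 mm and grips with 20 to 120 N. Pads are 22 mm wide; open, the fingers measure 114 mm over their backs; the gripper's body (76 mm by 85 mm) begins 54 mm behind the grasp point. The pads swing forward as they close: fully open they stand 13 mm farther back than shut.
Start: joints at [-1.243, 0.238, -0.013, 1.319, 0, 1.571], TCP at [0.169, -0.497, 0.231] pointing down, gripper open.
Joint ranges: [-2.66, 2.66], [-1.03, 1.9], [-1.14, 1.46], [-1.82, 2.27], [-1.45, 1.34], [-3.14, 3.14]. Speed limits (rad/s): [2.22, 2.22, 2.79, 3.14, 3.14, 3.14].

### API

Orientations are given as a unit quaternion [w, x, y, z].
In Python, from rig import bot gives the robot as it stands. The module is installed in compiled form; this text tells all that it offers.
- The arm moves only by the tool step_arm, never from a script. Its argument "steps" is a list of rows, each a list of 7 numbers: the shift along the world's x, y, z in cm, then the turn, a rotation vector about the world's x, y, z in rad, then the closure, from 0 (fully open) to 1 (shut). A call has 1 to 10 rows; each row shifts and turns the commanded pose from where the row before left it; what a row does not reach is not made up. A row lasts 1/8 s, in which the tool goes at most 62.5 mm and 10.7 degrees, less where a joint would pass 70% of its speed; a pose out of reach is approached as far as the arm can. A call is refused whole if a number of a shift passes 6.25 or a number of a turn 0.188, either way. A call with a gripper value outside its range is refused whole. The fingers move at their own pace and stop on an object; the grip force is fixed at half the most. Time passes only in rows, so rows that do not move let the fingers close. It gives the time, the measured TCP pose, the force and the opening at its end, in the units of the state.
- bot.read_state(): the state, without advancing time (a new reading comes with each control period).
- bot.snapshot(name): name is "side" or "top" or "wrist"; returns the picture (400x640x3 uint8, red, green, blue); there is no depth.
- bot.camera_info(name): a dict with "fovy" (degrees; the focal length in pixels is half the picture's height over the tangent of half this angle, whatever the lens; pixels are square), "cx", "cy" (the principal point, pixels), "xyz" and "attitude" of the camera in the world; the wrist camera has in their place "tool_from_camera" (4x4, takes a point from camera to tool coordinates, whose origin is the TCP and whose axes are the flange's). Camera axes: x right, y up, looking along -z (the intrinsics and any distortion apply to the point x, -y, -z); pixel columns grow to the right and rows downward; lengths in m; the calibration is good to about 2 mm. A picture is of the moment at which its call begins: read the wrist's pose just before it. camera_info takes no time and is no camera call.
- bot.job_done(): hands the job in, once; it reports no verdict.
Trained networks look in the newest picture that a camera, given by its name, has taken for a name from the list of things; names that differ only in an ending like _2 or _b are one class to them, and where a whole thing is asked for, a point or a joint stands for the part that bears it (a point fixed in the world has none). Each returns a list of dicts, best first, with "score" (0 to 1); they miss things now and then, are a little off and sometimes report something else, mostly with a low value. They report only what shows in the picture. A call takes as long as a camera call.
- bot.find_in(label, camera): "at" ([column, row] as shares, 0 to 1, of the picture: columns of its width, rows of its height, amid what is visible of it).
- bot.trace(label, camera): "mask" (400x640 bool, what is visible of it) and "at" ([column, row] as shares, 0 to 1, of the picture: columns of its width, rows of its height, amid what is visible of it).
- bot.place_of(label, camera): "at" ([column, row] as shares, 0 to 1, of the picture: columns of its width, rows of its height: a listed point, or the origin of a listed thing).
The state is a dict: "time_s": time; "qpos": joint angles; "joint_vel": joint speeds; "tau": joint torques, N m; "tcp_pos": TCP position; "tcp_rot": TCP orientation; "contact_force": force on the tool from outside, world axes, zero at the start; "wrist_torque": the same for the moment, N m; "opening": finger opening in m.
Only numpy, scipy, OpenCV 4.12 (cv2) and the standard library are available. Lean on these libraries where they do the work, as an engineer would, in place of code of your own. Each camera call takes 0.05 s, during which the arm holds its last target.

## Working session

There is one attempt and no reset: what is moved stays moved. The work goes in short steps, Python scripts to look and compute and a tool call to move; the robot and the scene stay as the last step left them, time stands still between calls to the robot, and variables do not carry over. Pictures are saved under pics/ and viewed, and the job is handed in when it is done.

Besides the shell and the picture viewer there is one more tool, called by a JSON object that holds its "api" and its "payload". step_arm: Moves the arm, as the interface text tells. Its arguments: {"type":"object","properties":{"steps":{"type":"array","items":{"type":"array","items":{"type":"number"}}}},"required":["steps"]}

```bash
mkdir -p pics
python3 - <<'E'
from rig import bot
import cv2
for c in("side","top"):
    p=bot.snapshot(c); cv2.imwrite(f"pics/{c}0.png",p[:,:,::-1]); print(c,bot.camera_info(c))
    for l in("mill","gate_centre","lever_pivot","lever_knob","lever_mark","tag_blue","tag_red","tag_yellow","tag_green","mill_jar"):
        r=bot.place_of(l,c)
        print(l,[(round(d["at"][0]*640,1),round(d["at"][1]*400,1),round(d["score"],2)) for d in r[:2]])
print(bot.camera_info("wrist")); print(bot.read_state())
E
```

```text
side {'fovy': 47.51621369251403, 'cx': 313.43140650108586, 'cy': 199.30317177081977, 'xyz': array([-0.04712319,  0.9689932 ,  1.20829712]), 'attitude': array([-0.25247449, -0.10831588,  0.38342471,  0.88176516])}
mill [(319.9, 226.1, 0.77)]
gate_centre [(323.6, 203.3, 0.84)]
lever_pivot [(318.9, 203.1, 0.21)]
lever_knob [(314.6, 180.2, 0.59), (336.3, 203.6, 0.47)]
lever_mark [(318.3, 203.8, 0.5), (231.2, 347.8, 0.21)]
tag_blue [(336.0, 201.1, 0.4)]
tag_red [(409.0, 199.7, 0.73)]
tag_yellow [(330.7, 214.4, 0.53)]
tag_green [(346.8, 157.5, 0.45), (307.7, 201.7, 0.44)]
mill_jar [(288.3, 237.1, 0.91)]
top {'fovy': 43.2639777434513, 'cx': 316.00516601595893, 'cy': 196.92109481647353, 'xyz': array([0.3436634 , 0.02889265, 1.52402083]), 'attitude': array([-0.70097909, -0.04585688,  0.04805694,  0.71008168])}
mill [(332.4, 203.7, 0.79)]
gate_centre [(331.0, 194.4, 0.86)]
lever_pivot [(470.1, 158.1, 0.47)]
lever_knob [(334.3, 173.8, 0.61)]
lever_mark [(330.8, 189.1, 0.69)]
tag_blue [(339.7, 211.8, 0.59), (332.4, 201.2, 0.43)]
tag_red [(343.5, 180.3, 0.51)]
tag_yellow [(316.8, 213.0, 0.57)]
ta
[... 530 characters left out ...]
e_s': 1.1, 'qpos': array([-1.24300476e+00,  2.38199463e-01, -1.35175424e-02,  1.31919336e+00,
        2.74055812e-05,  1.57080255e+00]), 'joint_vel': array([-1.52915246e-04,  1.64728756e-03, -9.81220381e-04, -8.76881858e-06,
       -4.74402512e-04, -6.83274660e-05]), 'tau': array([-1.55712471e-03, -5.38594508e+01,  3.46696508e+01,  3.06810027e-03,
       -5.95706047e-05, -6.23688024e-06]), 'tcp_pos': array([ 0.16901709, -0.49699644,  0.23126966]), 'tcp_rot': array([-5.84930380e-05,  9.86599631e-01,  1.63159939e-01,  4.21520018e-06]), 'contact_force': array([ 0.0460999 ,  0.34400252, -0.80039214]), 'wrist_torque': array([-0.00276272, -0.03387472,  0.01842474]), 'opening': 0.08528305417153462}
```

```bash
cat > h.py <<'E'
import numpy as np
from rig import bot
from scipy.spatial.transform import Rotation as R
def M(q): return R.from_quat([q[1],q[2],q[3],q[0]]).as_matrix()
def ray(c,u,v):
    i=bot.camera_info(c); f=200/np.tan(np.radians(i["fovy"]/2))
    A=M(i["attitude"]); d=A@np.array([(u-i["cx"])/f,-(v-i["cy"])/f,-1]); return i["xyz"],d
def atz(c,u,v,z):
    o,d=ray(c,u,v); return o+d*(z-o[2])/d[2]
def proj(c,p):
    i=bot.camera_info(c); f=200/np.tan(np.radians(i["fovy"]/2))
    q=M(i["attitude"]).T@(np.array(p)-i["xyz"]); return i["cx"]+f*q[0]/-q[2], i["cy"]-f*q[1]/-q[2]
E
python3 - <<'E'
from h import *
import cv2
T=cv2.imread("pics/top0.png"); cv2.imwrite("pics/topz.png",cv2.resize(T[130:260,250:410],None,fx=5,fy=4.6,interpolation=cv2.INTER_CUBIC)[:600])
S=cv2.imread("pics/side0.png"); cv2.imwrite("pics/sidez.png",cv2.resize(S[130:260,240:400],None,fx=5,fy=4.6,interpolation=cv2.INTER_CUBIC)[:600])
for n,u,v,z in(("gate",331,194.4,.12),("blue",339.7,211.8,.126),("blue2",332.4,201.2,.126),("red",343.5,180.3,.126),("yel",316.8,213,.126),("grn",321.2,180.6,.126),("knob",334.3,173.8,.215),("mark",330.8,189.1,.118)): print(n,atz("top",u,v,z).round(4))
for n,u,v,z in(("gate",323.6,203.3,.12),("blue",336,201,.126),("knob",314.6,180.2,.215),("grn",307.7,201.7,.126),("yel",330.7,214.4,.126)): print(n,atz("side",u,v,z).round(4))
E
```

```text
gate [ 0.538 -0.019  0.12 ]
blue [ 0.4879 -0.0422  0.126 ]
blue2 [ 0.5179 -0.0223  0.126 ]
red [ 0.5767 -0.0545  0.126 ]
yel [0.4853 0.0217 0.126 ]
grn [0.5766 0.0081 0.126 ]
knob [ 0.5795 -0.0253  0.215 ]
mark [ 0.5533 -0.0187  0.118 ]
gate [ 0.5255 -0.0235  0.12  ]
blue [ 0.4917 -0.0508  0.126 ]
knob [ 0.5589 -0.0173  0.215 ]
grn [0.5732 0.0044 0.126 ]
yel [0.4741 0.0159 0.126 ]
```

View pics/top0.png

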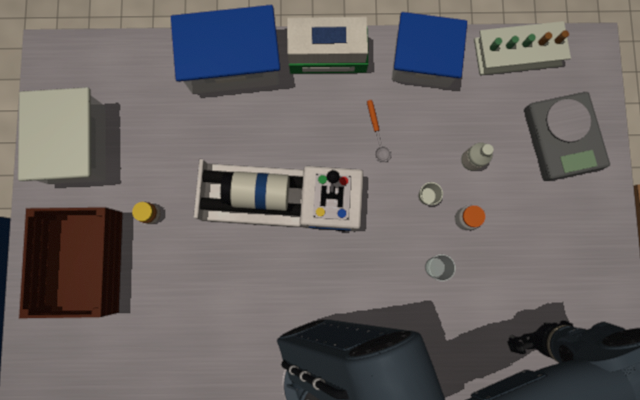

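View pics/topz.png

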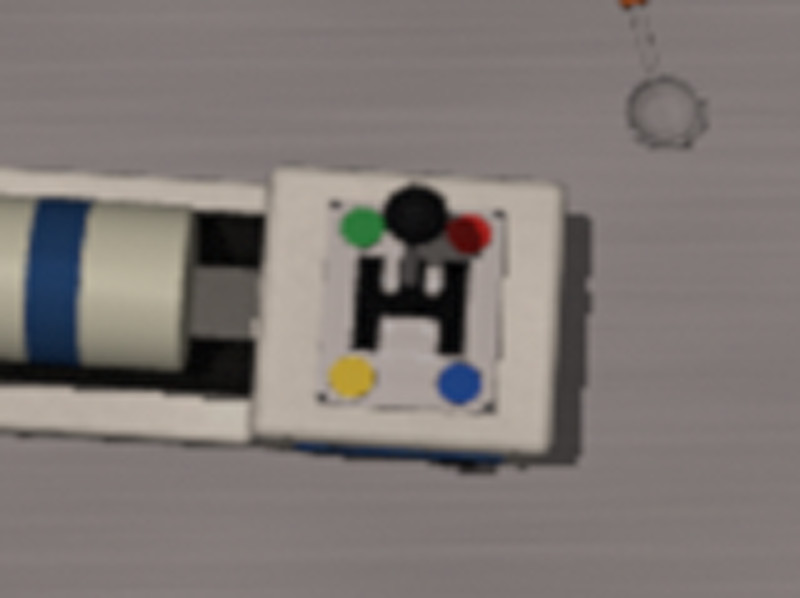

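View pics/sidez.png

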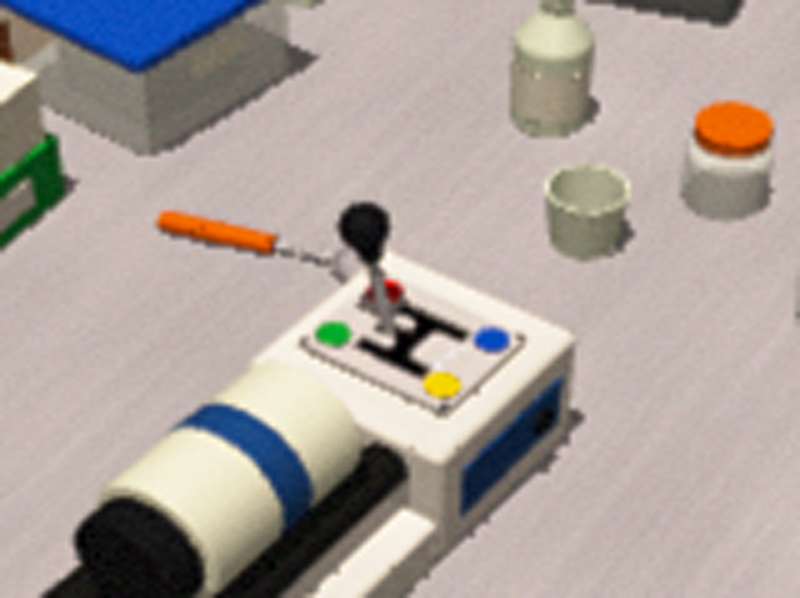

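View pics/side0.png

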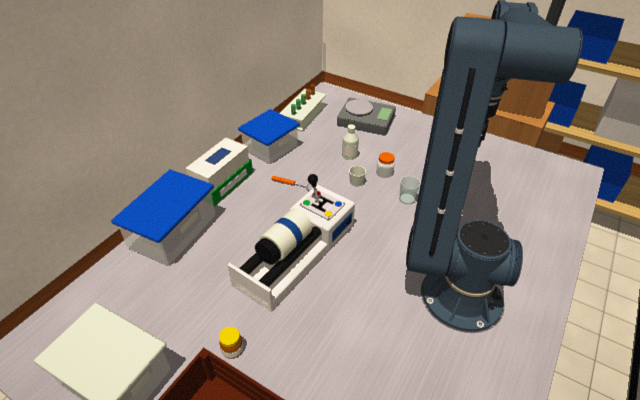

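The pictures show the gate with green far left, red far right, yellow near left and blue near right (top zoom 459,383, about pixel 342,213). The knob leans far, in park. Next I'll fit the mill frame to the discs.

Run:
```python
from h import *
import cv2
from scipy.optimize import least_squares
mm={"green":(.046,.03),"red":(.046,-.03),"yellow":(-.046,.03),"blue":(-.046,-.03)}
hue={"green":(50,85),"red":None,"yellow":(20,35),"blue":(105,125)}
box={"top":(160,225,300,360),"side":(185,225,295,350)}
P={}
for c in("top","side"):
    im=cv2.imread(f"pics/{c}0.png"); hs=cv2.cvtColor(im,cv2.COLOR_BGR2HSV)
    r0,r1,c0,c1=box[c]
    for n in mm:
        h,s=hs[...,0],hs[...,1]
        m=(s>120)&(hs[...,2]>80)
        m&=((h<8)|(h>172)) if n=="red" else (h>=hue[n][0])&(h<=hue[n][1])
        k=np.zeros_like(m);k[r0:r1,c0:c1]=1;m&=k
        nn,lab,st,ce=cv2.connectedComponentsWithStats(m.astype(np.uint8))
        i=1+np.argmax(st[1:,4]) ; P[c,n]=ce[i]; print(c,n,ce[i].round(1),st[i,4],atz(c,*ce[i],.126).round(4))
def pose(p,x,y): 
    C,S=np.cos(p[2]),np.sin(p[2]); return np.array([p[0]+C*x-S*y,p[1]+S*x+C*y])
for cams in(("top",),("side",),("top","side")):
    def res(p): return np.concatenate([(atz(c,*v,.126)[:2]-pose(p,*mm[n])) for (c,n),v in P.items() if c in cams and not n=="red"])
    s=least_squares(res,[.53,-.02,0]); print(cams,s.x.round(4),np.abs(s.fun).max().round(4))
```

```text
top green [322.3 178.9] 44 [0.5813 0.0048 0.126 ]
top red [345.2 179.5] 22 [ 0.579  -0.0593  0.126 ]
top yellow [319.9 211.5] 58 [0.4894 0.0131 0.126 ]
top blue [341.6 212.8] 50 [ 0.4851 -0.0473  0.126 ]
side green [306.3 202.1] 26 [0.5763 0.0085 0.126 ]
side red [318.2 192.8] 13 [ 0.5665 -0.0542  0.126 ]
side yellow [327.9 213.1] 34 [0.4853 0.0156 0.126 ]
side blue [338.  203.4] 25 [ 0.4798 -0.044   0.126 ]
('top',) [ 0.5331 -0.021  -0.0827] 0.0004
('side',) [ 0.5283 -0.0178 -0.0804] 0.0004
('top', 'side') [ 0.5307 -0.0194 -0.0816] 0.0027
```

{"api": "step_arm", "payload": {"steps": [[0, 0, 5, 0, 0, 0, 1], [2, 2, 3, 0, 0, -0.1, 1], [5, 3.5, 0, 0, 0, -0.1, 1], [5, 4, 0, 0, 0, -0.1, 1], [4, 5, 0, 0, 0, -0.11, 1], [4, 5, 0, 0, 0, 0, 1], [4, 5, 0, 0, 0, 0, 1], [4, 5, 0, 0, 0, 0, 1], [4, 5, 0, 0, 0, 0, 1], [4, 5, 0, 0, 0, 0, 1]]}}

```text
time_s: 2.35
tcp_pos: [0.5232, -0.1083, 0.3115]
tcp_rot: [0.0, 0.999, -0.041, 0.0]
contact_force: [0.8, -0.6, 0.6]
opening: -0.0001
```

{"api": "step_arm", "payload": {"steps": [[4, 4, 0, 0, 0, 0, 1], [4, 4, 0, 0, 0, 0, 1], [2.5, 0.2, 0, 0, 0, 0, 1], [0, 0, 0, 0, 0, 0, 1], [0, 0, 0, 0, 0, 0, 1]]}}

```text
time_s: 2.98
tcp_pos: [0.6259, -0.0386, 0.3111]
tcp_rot: [-0.004, 0.999, -0.032, -0.0]
contact_force: [-0.8, 0.6, 0.5]
opening: 0.0004
```

```bash
cat >> h.py <<'E'
import cv2
o=np.array([.531,-.0195]);ya=-.082
Rm=np.array([[np.cos(ya),-np.sin(ya)],[np.sin(ya),np.cos(ya)]])
def knobw(fore,side):
    m=np.array([.19*np.sin(fore),.19*np.cos(fore)*np.sin(side)])
    return np.r_[o+Rm@m,.03+.19*np.cos(fore)*np.cos(side)]
def tm(p): return Rm.T@(np.array(p)[:2]-o)
def look(tag):
    s=bot.read_state(); print("t",s["time_s"],"tcp",s["tcp_pos"].round(4),"mill xy mm",(1000*tm(s["tcp_pos"])).round(1),"F",s["contact_force"].round(1),"yaw",R.from_quat(np.roll(s["tcp_rot"],-1)).as_matrix()[:,0].round(3))
    ims=[]
    for c in("side","top"):
        p=bot.snapshot(c); ims.append(cv2.resize(p[130:260,240:400] if c=="side" else p[130:260,250:410],(480,390),interpolation=cv2.INTER_CUBIC)[:, 40:440])
        r=[d for d in bot.trace("lever_knob",c)][:1]
        if r:
            m=r[0]["mask"]; print(c,"knob",np.array([np.nonzero(m)[1].mean(),np.nonzero(m)[0].mean()]).round(1),m.sum(),round(r[0]["score"],2))
            u=np.array([np.nonzero(m)[1].mean(),np.nonzero(m)[0].mean()])
            q=atz(c,*u,.213); print("   mill xy at z=.213",(1000*tm(q)).round(1))
    cv2.imwrite(f"pics/{tag}.png",np.hstack(ims)[:,:,::-1])
E
python3 -c "
from h import *
look('l1')"
```

```text
t 2.975 tcp [ 0.6259 -0.0386  0.3111] mill xy mm [ 96.1 -11.3] F [-0.8  0.6  0.5] yaw [ 0.998 -0.065 -0.001]
side knob [313.7 184.1] 164 0.45
   mill xy at z=.213 [19.6 20.3]
```

View pics/l1.png

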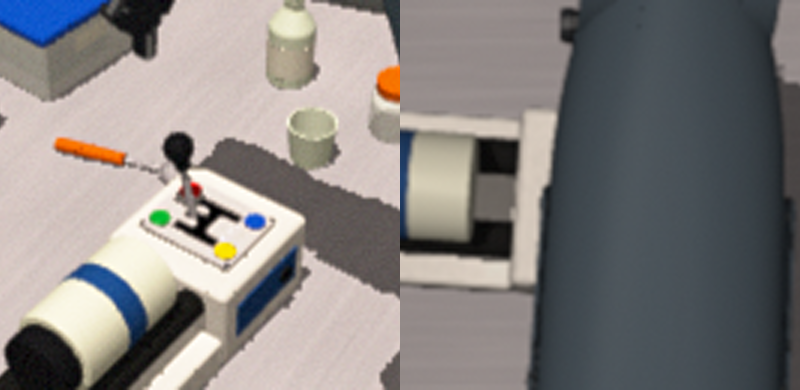

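{"api": "step_arm", "payload": {"steps": [[0, 0.5, 0, 0, 0, -0.017, 1], [0, 0.5, -3, 0, 0, 0, 1], [0, 0, -4, 0, 0, 0, 1], [0, 0, -3, 0, 0, 0, 1], [0, 0, -1.5, 0, 0, 0, 1], [0, 0, 0, 0, 0, 0, 1]]}}

```text
time_s: 3.92
tcp_pos: [0.6253, -0.0374, 0.1959]
tcp_rot: [-0.008, 0.999, -0.033, -0.0]
contact_force: [0.5, -0.6, 0.5]
opening: -0.0002
```

```bash
python3 -c "
from h import *
look('l2')
print(proj('side',knobw(.23,0)),proj('top',knobw(.23,0)))"
```

```text
t 3.925 tcp [ 0.6253 -0.0374  0.1959] mill xy mm [ 95.5 -10.1] F [ 0.5 -0.6  0.5] yaw [ 0.998 -0.066 -0.001]
side knob [313.5 183.9] 152 0.47
   mill xy at z=.213 [20.6 20.1]
(np.float64(311.65986278726274), np.float64(177.69562253418695)) (np.float64(333.46469978788775), np.float64(175.80414620861637))
```

View pics/l2.png

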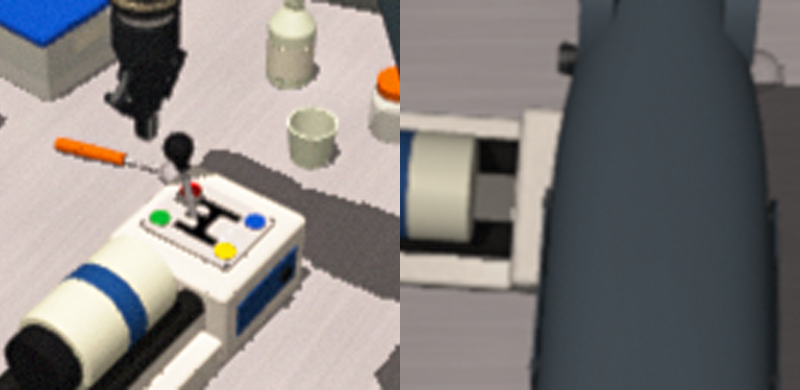

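```bash
python3 -c "
from h import *
s=bot.read_state();print(s['qpos'].round(3),s['joint_vel'].round(3),M(s['tcp_rot']).round(3))"
```

```text
[-0.067  0.426  0.178  1.32   0.016  3.141] [ 0.001  0.    -0.006 -0.003 -0.002  0.001] [[ 0.998 -0.066  0.003]
 [-0.066 -0.998  0.015]
 [ 0.002 -0.016 -1.   ]]
```

{"api": "step_arm", "payload": {"steps": [[0.5, 0, 0, 0, 0, 0.17, 1], [0.5, 0, 0, 0, 0, 0.17, 1], [0, 0, 0, 0, 0, 0.17, 1], [0, 0, 0, 0, 0, 0.17, 1], [0, 0, 0, 0, 0, 0.17, 1], [0, 0, 0, 0, 0, 0.17, 1], [0, 0, 0, 0, 0, 0.17, 1], [0, 0, 0, 0, 0, 0.17, 1], [0, 0, 0, 0, 0, 0.17, 1], [0, 0, 0, 0, 0, 0, 1]]}}

```text
time_s: 5.38
tcp_pos: [0.6362, -0.0372, 0.1972]
tcp_rot: [-0.005, 0.744, 0.668, -0.005]
contact_force: [-0.5, 0.5, -0.4]
opening: -0.0002
```

```bash
cat >> h.py <<'E'
def st():
    s=bot.read_state(); m=M(s["tcp_rot"]); print("t",s["time_s"],"tcp",s["tcp_pos"].round(4),"mill mm",(1000*tm(s["tcp_pos"])).round(1),"F",s["contact_force"].round(1),"Fmill",(Rm.T@s["contact_force"][:2]).round(1)); print(m.round(3)); print(s["qpos"].round(3))
E
python3 -c "
from h import *
st()"
```

```text
t 5.375 tcp [ 0.6362 -0.0372  0.1972] mill mm [106.3  -9. ] F [-0.5  0.5 -0.4] Fmill [-0.6  0.5]
[[ 0.108  0.994 -0.014]
 [ 0.994 -0.108  0.002]
 [ 0.    -0.014 -1.   ]]
[-5.900e-02  4.560e-01  2.260e-01  1.354e+00  1.000e-03  1.620e+00]
```

{"api": "step_arm", "payload": {"steps": [[0, 0.9, 0, 0, -0.014, 0.027, 1], [-1, 0.1, 0, 0, 0, 0, 1], [-1, 0.1, 0, 0, 0, 0, 1], [0, 0, 0, 0, 0, 0, 1]]}}

```text
time_s: 5.88
tcp_pos: [0.6148, -0.0261, 0.1967]
tcp_rot: [-0.001, 0.735, 0.678, -0.0]
contact_force: [0.3, 0.4, 0.3]
opening: 0.0002
```

```bash
python3 -c "
from h import *
st();look('l3')"
```

```text
t 5.875 tcp [ 0.6148 -0.0261  0.1967] mill mm [84.1  0.3] F [0.3 0.4 0.3] Fmill [0.2 0.4]
[[ 0.08   0.997 -0.002]
 [ 0.997 -0.08   0.001]
 [ 0.001 -0.002 -1.   ]]
[-4.300e-02  4.080e-01  1.460e-01  1.311e+00  1.000e-03  1.608e+00]
t 5.875 tcp [ 0.6148 -0.0261  0.1967] mill xy mm [84.1  0.3] F [0.3 0.4 0.3] yaw [0.08  0.997 0.001]
```

View pics/l3.png

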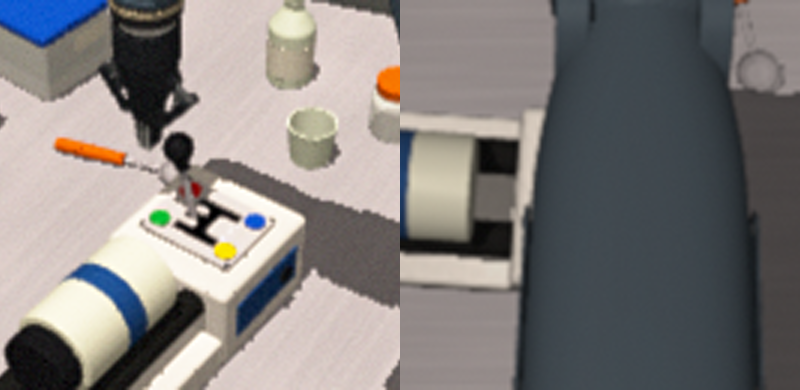

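{"api": "step_arm", "payload": {"steps": [[-0.4, 0.03, 0.7, 0, 0, 0, 1], [-0.4, 0.03, 0, 0, 0, 0, 1], [-0.3, 0.03, 0, 0, 0, 0, 1], [-0.3, 0.02, 0, 0, 0, 0, 1]]}}

```text
time_s: 6.58
tcp_pos: [0.6019, -0.0251, 0.2034]
tcp_rot: [-0.001, 0.735, 0.678, 0.0]
contact_force: [3.5, 0.1, 2.4]
opening: -0.0003
```

{"api": "step_arm", "payload": {"steps": [[-0.3, 0.03, 0, 0, 0, 0, 1], [-0.3, 0.02, 0, 0, 0, 0, 1], [-0.3, 0.03, 0, 0, 0, 0, 1]]}}

```text
time_s: 6.95
tcp_pos: [0.593, -0.0243, 0.2036]
tcp_rot: [-0.001, 0.735, 0.678, 0.0]
contact_force: [3.1, -1.2, 3.4]
opening: 0.0002
```

```bash
python3 -c "
from h import *
st();look('l4')"
```

```text
t 6.95 tcp [ 0.593  -0.0243  0.2036] mill mm [62.2  0.3] F [ 3.1 -1.2  3.4] Fmill [ 3.2 -0.9]
[[ 0.08   0.997 -0.   ]
 [ 0.997 -0.08   0.001]
 [ 0.001 -0.001 -1.   ]]
[-4.200e-02  3.660e-01  9.900e-02  1.305e+00  1.000e-03  1.609e+00]
t 6.95 tcp [ 0.593  -0.0243  0.2036] mill xy mm [62.2  0.3] F [ 3.1 -1.2  3.4] yaw [0.08  0.997 0.001]
side knob [315.2 184.2] 140 0.47
   mill xy at z=.213 [15.3 17.6]
```

View pics/l4.png

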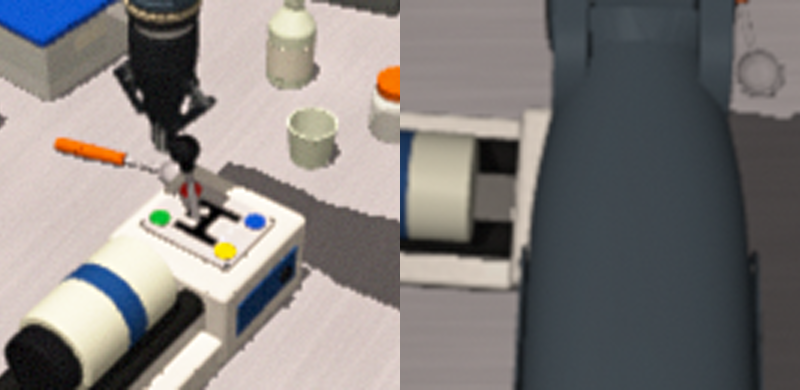

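{"api": "step_arm", "payload": {"steps": [[-0.4, 0.03, 0, 0, 0, 0, 1], [-0.4, 0.03, 0, 0, 0, 0, 1], [-0.4, 0.04, 0, 0, 0, 0, 1], [-0.4, 0.03, 0, 0, 0, 0, 1]]}}

```text
time_s: 7.65
tcp_pos: [0.5764, -0.023, 0.2033]
tcp_rot: [-0.001, 0.735, 0.678, -0.0]
contact_force: [2.7, -0.3, 3.0]
opening: 0.0
```

```bash
python3 -c "
from h import *
st();look('l5')
for f in (0.23,.2,.15,.1,.05,0,-.05): print(f,np.round((np.array(proj('side',knobw(f,0)))+[1-240,1-130])*3-[40,0]))"
```

```text
t 7.65 tcp [ 0.5764 -0.023   0.2033] mill mm [45.5  0.3] F [ 2.7 -0.3  3. ] Fmill [ 2.7 -0.1]
[[ 0.08   0.997 -0.002]
 [ 0.997 -0.08   0.001]
 [ 0.001 -0.002 -1.   ]]
[-4.100e-02  3.390e-01  5.700e-02  1.291e+00  1.000e-03  1.610e+00]
t 7.65 tcp [ 0.5764 -0.023   0.2033] mill xy mm [45.5  0.3] F [ 2.7 -0.3  3. ] yaw [0.08  0.997 0.001]
side knob [318.7 186.1] 182 0.64
   mill xy at z=.213 [ 0.2 18.5]
top knob [250.3 196.6] 3908 0.59
   mill xy at z=.213 [-26.6 214.1]
0.23 [178. 146.]
0.2 [182. 147.]
0.15 [189. 149.]
0.1 [195. 152.]
0.05 [202. 155.]
0 [209. 158.]
-0.05 [216. 161.]
```

View pics/l5.png

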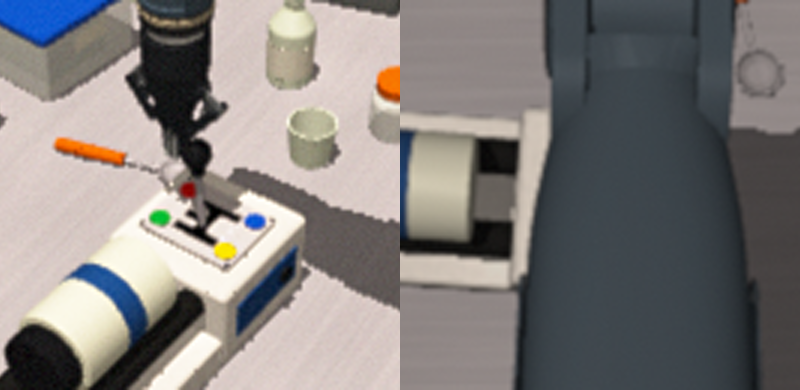

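{"api": "step_arm", "payload": {"steps": [[-0.3, 0.02, 0, 0, 0, 0, 1], [-0.3, 0.03, 0, 0, 0, 0, 1], [-0.3, 0.02, 0, 0, 0, 0, 1], [-0.2, 0.02, 0, 0, 0, 0, 1]]}}

```text
time_s: 8.35
tcp_pos: [0.5655, -0.0221, 0.2033]
tcp_rot: [-0.001, 0.735, 0.678, -0.0]
contact_force: [2.8, -0.9, 3.3]
opening: -0.0
```

```bash
python3 -c "
from h import *
st();look('l6')"
```

```text
t 8.35 tcp [ 0.5655 -0.0221  0.2033] mill mm [34.6  0.2] F [ 2.8 -0.9  3.3] Fmill [ 2.9 -0.7]
[[ 0.08   0.997 -0.002]
 [ 0.997 -0.08   0.001]
 [ 0.001 -0.002 -1.   ]]
[-4.000e-02  3.200e-01  2.900e-02  1.282e+00  1.000e-03  1.611e+00]
t 8.35 tcp [ 0.5655 -0.0221  0.2033] mill xy mm [34.6  0.2] F [ 2.8 -0.9  3.3] yaw [0.08  0.997 0.001]
top knob [469.6 216.5] 577 0.54
   mill xy at z=.213 [ -39.3 -361.6]
```

View pics/l6.png

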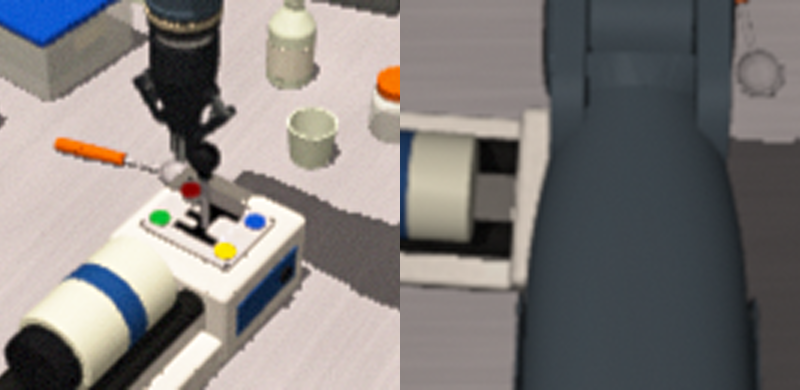

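{"api": "step_arm", "payload": {"steps": [[-0.2, 0.02, 0, 0, 0, 0, 1], [-0.1, 0.01, 0, 0, 0, 0, 1], [0, 0, 0, 0, 0, 0, 1]]}}

```text
time_s: 8.93
tcp_pos: [0.5626, -0.0218, 0.2033]
tcp_rot: [-0.001, 0.735, 0.678, -0.0]
contact_force: [3.3, -0.2, 2.2]
opening: -0.0002
```

{"api": "step_arm", "payload": {"steps": [[-0.1, 0.01, 0, 0, 0, 0, 1], [-0.1, 0.01, 0, 0, 0, 0, 1]]}}

```text
time_s: 9.18
tcp_pos: [0.5607, -0.0216, 0.2033]
tcp_rot: [-0.001, 0.735, 0.678, -0.0]
contact_force: [3.8, -0.1, 2.4]
opening: -0.0001
```

{"api": "step_arm", "payload": {"steps": [[2.5, -0.2, 0, 0, 0, 0, 1], [0.4, 5, 0, 0, 0, 0, 1], [-2.5, 0.2, 0, 0, 0, 0, 1], [-2.7, 0.3, 0, 0, 0, 0, 1], [0, 0, 0, 0, 0, 0, 1]]}}

```text
time_s: 9.8
tcp_pos: [0.5353, 0.0317, 0.203]
tcp_rot: [-0.002, 0.735, 0.679, -0.001]
contact_force: [0.7, -0.4, -0.9]
opening: -0.0003
```

```bash
python3 -c "
from h import *
st();look('l7')"
```

```text
t 9.8 tcp [0.5353 0.0317 0.203 ] mill mm [ 0.1 51.4] F [ 0.7 -0.4 -0.9] Fmill [ 0.8 -0.3]
[[ 0.079  0.997 -0.004]
 [ 0.997 -0.079  0.001]
 [ 0.001 -0.004 -1.   ]]
[ 0.058  0.271 -0.041  1.263  0.002  1.708]
t 9.8 tcp [0.5353 0.0317 0.203 ] mill xy mm [ 0.1 51.4] F [ 0.7 -0.4 -0.9] yaw [0.079 0.997 0.001]
side knob [356.8 175.1] 267 0.46
   mill xy at z=.213 [ -70.3 -104.8]
```

View pics/l7.png

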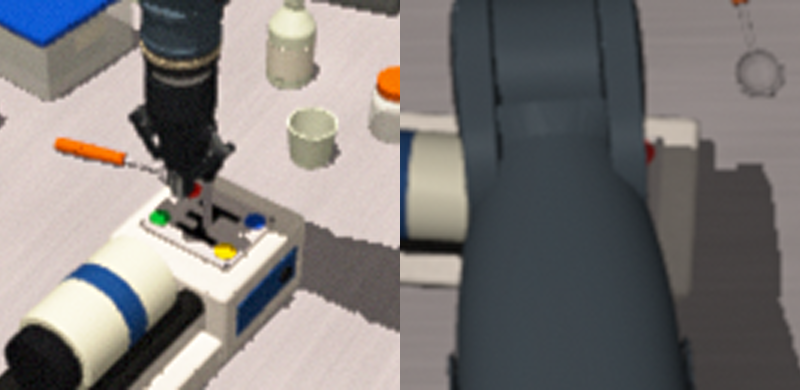

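```bash
python3 -c "
from h import *
p=bot.snapshot('wrist');cv2.imwrite('pics/w1.png',p[:,:,::-1])"
```

```text
(no output)
```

View pics/w1.png

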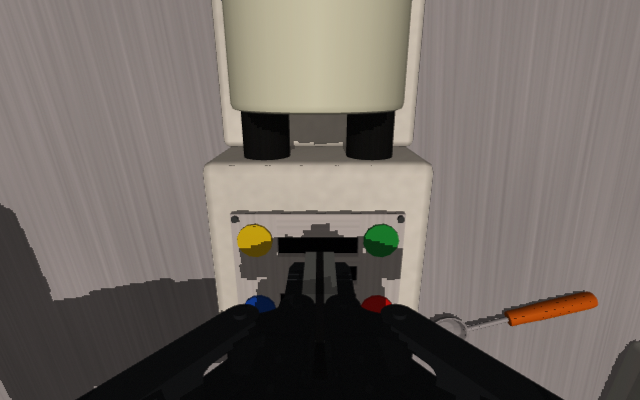

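{"api": "step_arm", "payload": {"steps": [[-0.1, -1, 0, 0, 0, 0, 1], [0, -0.6, 0, 0, 0, 0, 1], [0, -0.3, 0, 0, 0, 0, 1], [-0.1, -0.3, 0, 0, 0, 0, 1], [0, -0.3, 0, 0, 0, 0, 1]]}}

```text
time_s: 10.68
tcp_pos: [0.5359, 0.0066, 0.2035]
tcp_rot: [-0.001, 0.735, 0.678, 0.0]
contact_force: [0.5, 2.8, 2.1]
opening: -0.0001
```

{"api": "step_arm", "payload": {"steps": [[0, -0.3, 0, 0, 0, 0, 1], [-0.1, -0.4, 0, 0, 0, 0, 1], [0, -0.4, 0, 0, 0, 0, 1], [0, -0.4, 0, 0, 0, 0, 1]]}}

```text
time_s: 11.18
tcp_pos: [0.5347, -0.0089, 0.2033]
tcp_rot: [-0.001, 0.735, 0.678, -0.0]
contact_force: [-0.8, 3.0, 1.7]
opening: -0.0003
```

```bash
python3 -c "
from h import *
st();look('l8')
for f in (0,-.05,-.1,-.15,-.2,-.26,-.29): print(f,np.round((np.array(proj('side',knobw(0,f)))+[1-240,1-130])*3-[40,0]))"
```

```text
t 11.175 tcp [ 0.5347 -0.0089  0.2033] mill mm [ 2.8 10.9] F [-0.8  3.   1.7] Fmill [-1.   2.9]
[[ 0.08   0.997 -0.002]
 [ 0.997 -0.08   0.001]
 [ 0.001 -0.002 -1.   ]]
[-1.700e-02  2.670e-01 -4.700e-02  1.259e+00  1.000e-03  1.633e+00]
t 11.175 tcp [ 0.5347 -0.0089  0.2033] mill xy mm [ 2.8 10.9] F [-0.8  3.   1.7] yaw [0.08  0.997 0.001]
side knob [325.3 191. ] 74 0.61
   mill xy at z=.213 [-31.5  25.4]
top knob [146.3 211.8] 478 0.47
   mill xy at z=.213 [-85.3 481.4]
0 [209. 158.]
-0.05 [214. 153.]
-0.1 [219. 150.]
-0.15 [224. 146.]
-0.2 [229. 143.]
-0.26 [234. 139.]
-0.29 [237. 138.]
```

View pics/l8.png

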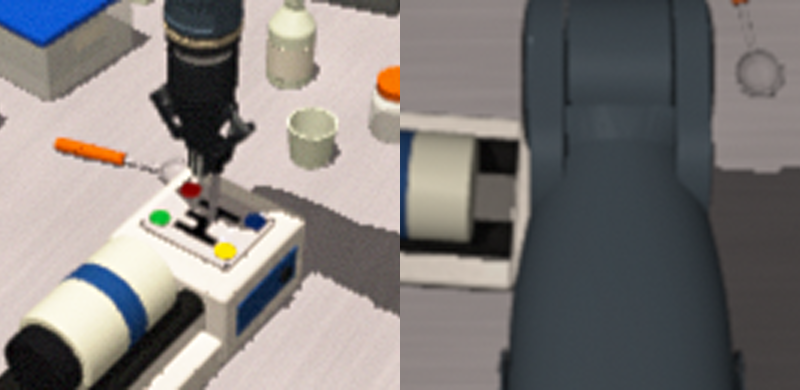

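{"api": "step_arm", "payload": {"steps": [[-0.1, -0.4, 0, 0, 0, 0, 1], [-0.1, -0.4, 0, 0, 0, 0, 1], [-0.1, -0.4, 0, 0, 0, 0, 1], [0, -0.4, 0, 0, 0, 0, 1], [0, -0.4, 0, 0, 0, 0, 1]]}}

```text
time_s: 12.0
tcp_pos: [0.5316, -0.0289, 0.2031]
tcp_rot: [-0.001, 0.735, 0.678, -0.0]
contact_force: [0.6, 3.9, -2.2]
opening: 0.0002
```

{"api": "step_arm", "payload": {"steps": [[-0.1, -0.3, 0, 0, 0, 0, 1], [0, -0.3, 0, 0, 0, 0, 1], [0, -0.2, 0, 0, 0, 0, 1]]}}

```text
time_s: 12.38
tcp_pos: [0.5306, -0.0368, 0.2032]
tcp_rot: [-0.001, 0.735, 0.678, -0.0]
contact_force: [1.0, 3.4, -1.9]
opening: -0.0002
```

```bash
python3 -c "
from h import *
st();look('l9')
p=bot.snapshot('wrist');cv2.imwrite('pics/w2.png',p[:,:,::-1])"
```

```text
t 12.375 tcp [ 0.5306 -0.0368  0.2032] mill mm [  1.  -17.2] F [ 1.   3.4 -1.9] Fmill [0.8 3.5]
[[ 0.08   0.997 -0.002]
 [ 0.997 -0.08   0.001]
 [ 0.001 -0.002 -1.   ]]
[-7.000e-02  2.620e-01 -5.300e-02  1.257e+00  1.000e-03  1.581e+00]
t 12.375 tcp [ 0.5306 -0.0368  0.2032] mill xy mm [  1.  -17.2] F [ 1.   3.4 -1.9] yaw [0.08  0.997 0.001]
side knob [332.2 179.5] 13 0.47
   mill xy at z=.213 [-16.5 -35.7]
```

View pics/l9.png

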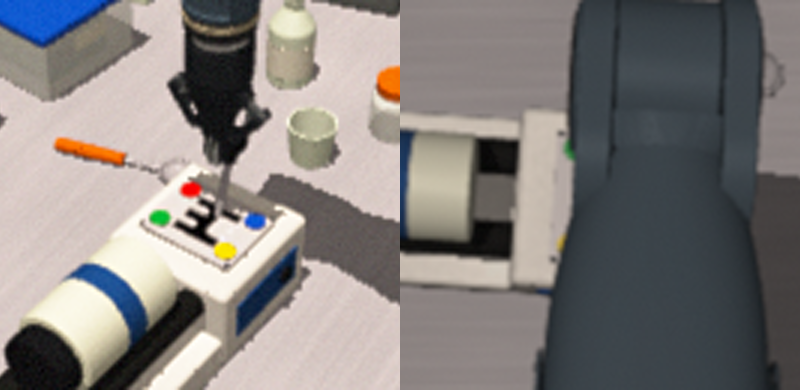

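View pics/w2.png

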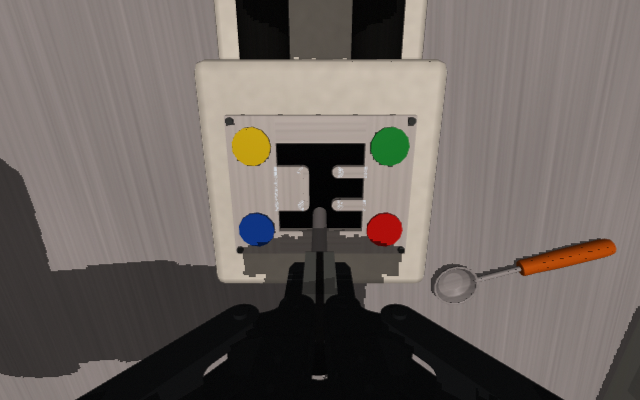

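The wrist view shows the rod (320,215) in the lane, now in line with the blue/red slots. A little more push to settle against the lane end.

{"api": "step_arm", "payload": {"steps": [[0, -0.2, 0, 0, 0, 0, 1], [0, -0.2, 0, 0, 0, 0, 1]]}}

```text
time_s: 12.88
tcp_pos: [0.5306, -0.0405, 0.2032]
tcp_rot: [-0.001, 0.735, 0.678, -0.0]
contact_force: [0.2, 2.7, -3.3]
opening: -0.0001
```

{"api": "step_arm", "payload": {"steps": [[0, -0.1, 0, 0, 0, 0, 1], [0, 0, 0, 0, 0, 0, 1]]}}

```text
time_s: 13.12
tcp_pos: [0.5307, -0.0417, 0.2032]
tcp_rot: [-0.001, 0.735, 0.678, -0.0]
contact_force: [-0.4, 2.5, -1.2]
opening: -0.0
```

{"api": "step_arm", "payload": {"steps": [[0.2, 2.2, 0, 0, 0, 0, 1], [3, -0.2, 0, 0, 0, 0, 1], [2.9, -0.3, -1, 0, 0, 0, 1], [-0.3, -2.5, 0, 0, 0, 0, 1], [-0.2, -2.6, 0, 0, 0, 0, 1], [0, 0, 0, 0, 0, 0, 1]]}}

```text
time_s: 13.88
tcp_pos: [0.5868, -0.0773, 0.1934]
tcp_rot: [-0.001, 0.736, 0.677, -0.0]
contact_force: [-0.5, 0.7, -0.6]
opening: -0.0001
```

```bash
python3 -c "
from h import *
st();look('l10')
p=bot.snapshot('wrist');cv2.imwrite('pics/w3.png',p[:,:,::-1])"
```

```text
t 13.875 tcp [ 0.5868 -0.0773  0.1934] mill mm [ 60.3 -53.1] F [-0.5  0.7 -0.6] Fmill [-0.5  0.6]
[[ 0.082  0.997 -0.001]
 [ 0.997 -0.082  0.   ]
 [ 0.    -0.001 -1.   ]]
[-0.131  0.368  0.076  1.28   0.     1.522]
t 13.875 tcp [ 0.5868 -0.0773  0.1934] mill xy mm [ 60.3 -53.1] F [-0.5  0.7 -0.6] yaw [0.082 0.997 0.   ]
side knob [297.4 248.1] 6032 0.47
   mill xy at z=.213 [-109.5  273.3]
top knob [145.9 211.9] 502 0.4
   mill xy at z=.213 [-85.8 482.2]
```

View pics/l10.png

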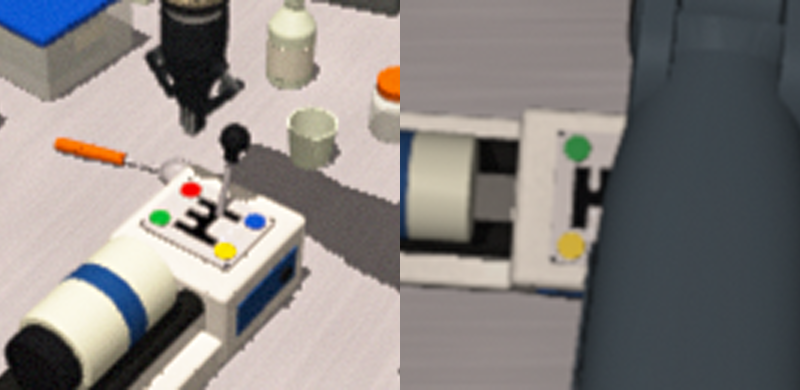

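View pics/w3.png

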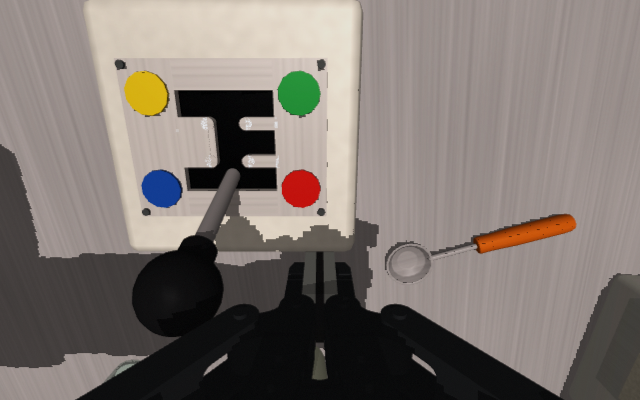

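The lever stands in the lane at its right end, with the knob at (235,139) in the side zoom, which matches side≈-0.27. I'm now pushing toward the near side, into blue.

{"api": "step_arm", "payload": {"steps": [[-1, 0.1, 0, 0, 0, 0, 1], [-1, 0.1, 0, 0, 0, 0, 1], [-0.5, 0.05, 0, 0, 0, 0, 1], [-0.4, 0.03, 0, 0, 0, 0, 1], [-0.4, 0.03, 0, 0, 0, 0, 1]]}}

```text
time_s: 14.75
tcp_pos: [0.5543, -0.0725, 0.1937]
tcp_rot: [-0.0, 0.735, 0.678, 0.001]
contact_force: [3.1, 0.3, 2.1]
opening: 0.0
```

{"api": "step_arm", "payload": {"steps": [[-0.4, 0.03, 0, 0, 0, 0, 1], [-0.4, 0.03, 0, 0, 0, 0, 1], [-0.4, 0.03, 0, 0, 0, 0, 1]]}}

```text
time_s: 15.12
tcp_pos: [0.5417, -0.0716, 0.1934]
tcp_rot: [-0.001, 0.735, 0.678, -0.0]
contact_force: [2.4, 0.2, 3.6]
opening: -0.0001
```

```bash
python3 -c "
from h import *
st();look('l11')
for f in (0,-.05,-.1,-.15,-.2,-.27): print(f,np.round((np.array(proj('side',knobw(f,-.265)))+[1-240,1-130])*3-[40,0]))"
```

```text
t 15.125 tcp [ 0.5417 -0.0716  0.1934] mill mm [ 14.9 -51.1] F [2.4 0.2 3.6] Fmill [2.4 0.4]
[[ 0.08   0.997 -0.001]
 [ 0.997 -0.08   0.001]
 [ 0.001 -0.001 -1.   ]]
[-1.320e-01  2.910e-01 -3.900e-02  1.243e+00  1.000e-03  1.519e+00]
t 15.125 tcp [ 0.5417 -0.0716  0.1934] mill xy mm [ 14.9 -51.1] F [2.4 0.2 3.6] yaw [0.08  0.997 0.001]
side knob [333.  184.5] 177 0.71
   mill xy at z=.213 [-33.  -16.2]
0 [235. 139.]
-0.05 [242. 143.]
-0.1 [249. 146.]
-0.15 [255. 151.]
-0.2 [262. 155.]
-0.27 [271. 162.]
```

View pics/l11.png

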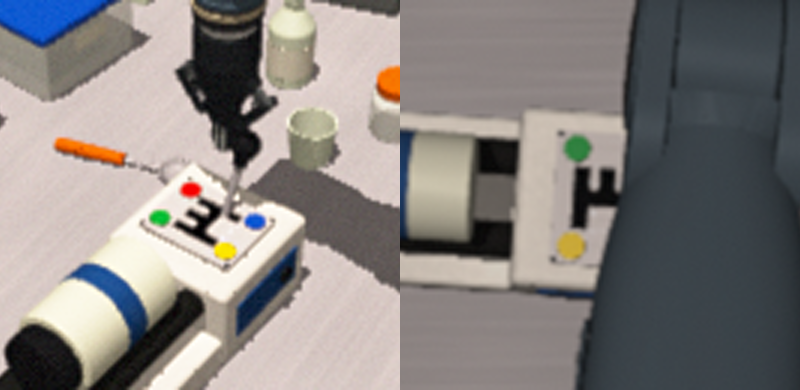

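{"api": "step_arm", "payload": {"steps": [[-0.4, 0.03, 0, 0, 0, 0, 1], [-0.4, 0.03, 0, 0, 0, 0, 1], [-0.4, 0.03, 0, 0, 0, 0, 1], [-0.4, 0.03, 0, 0, 0, 0, 1]]}}

```text
time_s: 15.82
tcp_pos: [0.5252, -0.0703, 0.1929]
tcp_rot: [-0.001, 0.735, 0.678, -0.0]
contact_force: [3.9, 0.9, -2.3]
opening: 0.0002
```

{"api": "step_arm", "payload": {"steps": [[-0.4, 0.03, 0, 0, 0, 0, 1], [-0.4, 0.03, 0, 0, 0, 0, 1], [-0.3, 0.03, 0, 0, 0, 0, 1]]}}

```text
time_s: 16.2
tcp_pos: [0.5145, -0.0695, 0.1933]
tcp_rot: [-0.001, 0.735, 0.678, -0.0]
contact_force: [4.1, 0.7, -2.7]
opening: -0.0001
```

{"api": "step_arm", "payload": {"steps": [[-0.2, 0.02, 0, 0, 0, 0, 1], [-0.2, 0.02, 0, 0, 0, 0, 1]]}}

```text
time_s: 16.45
tcp_pos: [0.5107, -0.0691, 0.1933]
tcp_rot: [-0.001, 0.735, 0.678, -0.0]
contact_force: [2.8, 0.5, -3.1]
opening: -0.0002
```

```bash
python3 -c "
from h import *
st();look('l12')"
```

```text
t 16.45 tcp [ 0.5107 -0.0691  0.1933] mill mm [-16.2 -51.1] F [ 2.8  0.5 -3.1] Fmill [2.8 0.8]
[[ 0.08   0.997 -0.002]
 [ 0.997 -0.08   0.001]
 [ 0.001 -0.002 -1.   ]]
[-1.350e-01  2.390e-01 -1.110e-01  1.222e+00  1.000e-03  1.515e+00]
t 16.45 tcp [ 0.5107 -0.0691  0.1933] mill xy mm [-16.2 -51.1] F [ 2.8  0.5 -3.1] yaw [0.08  0.997 0.001]
side knob [340.7 185.3] 119 0.43
   mill xy at z=.213 [-55.8 -28.6]
```

View pics/l12.png

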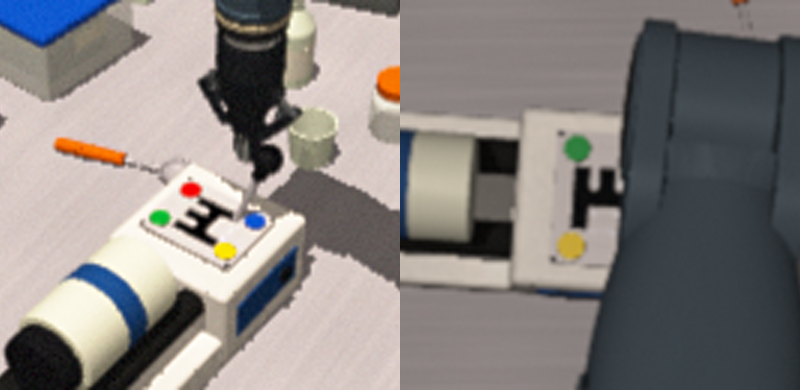

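{"api": "step_arm", "payload": {"steps": [[-0.2, 0.02, 0, 0, 0, 0, 1], [-0.1, 0.01, 0, 0, 0, 0, 1]]}}

```text
time_s: 16.9
tcp_pos: [0.5077, -0.0688, 0.1933]
tcp_rot: [-0.001, 0.735, 0.678, -0.0]
contact_force: [3.0, 0.5, -2.4]
opening: -0.0
```

{"api": "step_arm", "payload": {"steps": [[-0.1, 0.01, 0, 0, 0, 0, 1], [0, 0, 0, 0, 0, 0, 1]]}}

```text
time_s: 17.15
tcp_pos: [0.5068, -0.0687, 0.1933]
tcp_rot: [-0.001, 0.735, 0.678, -0.0]
contact_force: [3.8, -0.7, -3.3]
opening: -0.0003
```

{"api": "step_arm", "payload": {"steps": [[-0.1, 0.01, 0, 0, 0, 0, 1]]}}

```text
time_s: 17.27
tcp_pos: [0.506, -0.0686, 0.1933]
tcp_rot: [-0.001, 0.735, 0.678, 0.0]
contact_force: [5.6, 0.3, -3.8]
opening: 0.0003
```

{"api": "step_arm", "payload": {"steps": [[-0.1, 0.01, 0, 0, 0, 0, 1]]}}

```text
time_s: 17.4
tcp_pos: [0.5052, -0.0685, 0.1932]
tcp_rot: [-0.001, 0.735, 0.678, 0.0]
contact_force: [7.4, 0.4, -3.9]
opening: 0.0003
```

The force has risen to 7 N, so the lever is at its stop. I'm backing off toward +x and then up, clear of the lever.

{"api": "step_arm", "payload": {"steps": [[1, -0.1, 0, 0, 0, 0, 1], [3, -0.2, 0, 0, 0, 0, 1], [4, -0.3, 0, 0, 0, 0, 1], [2, -0.2, 5, 0, 0, 0, 1], [0, 0, 6, 0, 0, 0, 1], [0, 0, 0, 0, 0, 0, 1]]}}

```text
time_s: 18.15
tcp_pos: [0.6065, -0.0768, 0.3078]
tcp_rot: [0.001, 0.735, 0.678, 0.002]
contact_force: [-0.3, 0.9, -0.2]
opening: 0.0002
```

```bash
python3 -c "
from h import *
st();look('l13')
p=bot.snapshot('wrist');cv2.imwrite('pics/w4.png',p[:,:,::-1])"
```

```text
t 18.15 tcp [ 0.6065 -0.0768  0.3078] mill mm [ 79.9 -50.9] F [-0.3  0.9 -0.2] Fmill [-0.4  0.9]
[[ 0.08   0.997  0.005]
 [ 0.997 -0.08   0.   ]
 [ 0.001  0.005 -1.   ]]
[-1.260e-01  3.820e-01  3.870e-01  1.571e+00  1.000e-03  1.524e+00]
t 18.15 tcp [ 0.6065 -0.0768  0.3078] mill xy mm [ 79.9 -50.9] F [-0.3  0.9 -0.2] yaw [0.08  0.997 0.001]
side knob [341.4 186.3] 111 0.55
   mill xy at z=.213 [-60.4 -25.6]
```

View pics/l13.png

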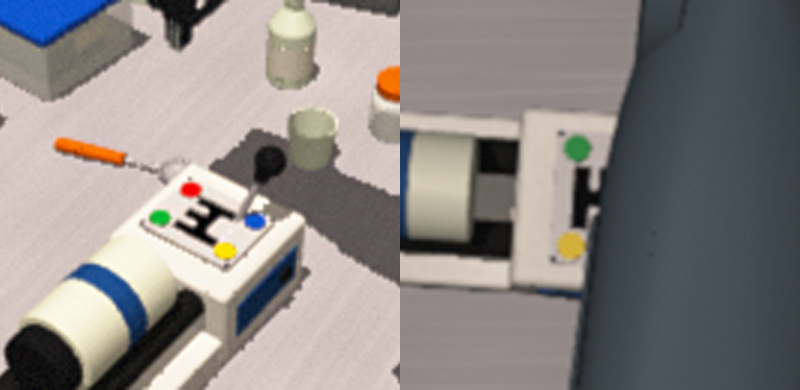

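View pics/w4.png

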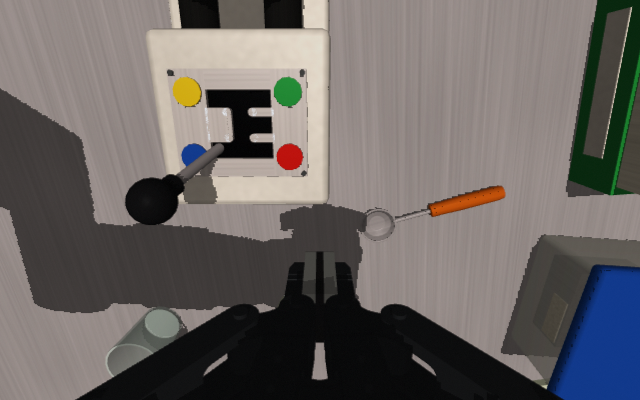

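Run:
```python
from h import *
from scipy.optimize import least_squares
i=bot.camera_info("wrist"); print({k:v for k,v in i.items() if k!="tool_from_camera"})
f=200/np.tan(np.radians(i["fovy"]/2)); T=i["tool_from_camera"]
s=bot.read_state(); A=M(s["tcp_rot"])
def pj(P):
    q=T[:3,:3].T@(A.T@(P-s["tcp_pos"])-T[:3,3]); return np.array([i["cx"]+f*q[0]/-q[2],i["cy"]-f*q[1]/-q[2]])
im=cv2.imread("pics/w4.png"); hs=cv2.cvtColor(im,cv2.COLOR_BGR2HSV); H,S,V=cv2.split(hs)
sel={"green":(H>45)&(H<90),"red":(H<8)|(H>172),"yellow":(H>18)&(H<38)}
mm={"green":(.046,.03),"red":(.046,-.03),"yellow":(-.046,.03)}
C={}
for n in sel:
    m=(sel[n]&(S>100)&(V>60)).astype(np.uint8); m[:60]=0;m[180:]=0;m[:,:160]=0;m[:,320:]=0
    k,l,st_,ce=cv2.connectedComponentsWithStats(m); j=1+st_[1:,4].argmax(); C[n]=ce[j]; print(n,ce[j].round(1),st_[j,4])
g=(V<38).astype(np.uint8); g[:150]=0;g[260:]=0;g[:,:100]=0;g[:,220:]=0
g=cv2.morphologyEx(g,cv2.MORPH_OPEN,cv2.getStructuringElement(cv2.MORPH_ELLIPSE,(31,31)))
k,l,st_,ce=cv2.connectedComponentsWithStats(g); j=1+st_[1:,4].argmax(); kn=ce[j]; print("knob",kn,st_[j])
def mp(p,m,z):
    c,d=np.cos(p[2]),np.sin(p[2]); return np.array([p[0]+c*m[0]-d*m[1],p[1]+d*m[0]+c*m[1],z])
r=least_squares(lambda p:np.concatenate([pj(mp(p,mm[n],.126))-C[n] for n in C]),[.531,-.0195,-.082],x_scale=.01); print(r.x.round(4),r.fun.round(2))
def kp(a,p): return pj(mp(p,(.19*np.sin(a[0]),.19*np.cos(a[0])*np.sin(a[1])),.03+.19*np.cos(a[0])*np.cos(a[1])))
q=least_squares(lambda a:kp(a,r.x)-kn,[-.25,-.26]); print("fore,side",q.x.round(3),q.fun)
```

```text
{'fovy': 61.89650301623072, 'cx': 319.303183722237, 'cy': 200.64136297724147}
green [287.2  91.3] 630
red [289.3 156.5] 551
yellow [186.5  91.4] 672
knob [151.41372141 200.86486486] [ 126  178   51   47 1924]
[ 0.5318 -0.0215 -0.0784] [ 0.14 -0.08  0.04  0.11 -0.18 -0.  ]
fore,side [-0.276 -0.265] [ 1.67688086e-11 -2.26236807e-11]
```

```bash
python3 -c "
from rig import bot
bot.job_done()"
```

```text
the job is handed in; nothing more can be done
```

The lever is fully home in the blue slot (near right). I pushed it there with closed fingers: out of park, along the cross lane to its right end, then toward the robot until it met the stop. The job is handed in at about 18 s.

- **Lever position:** after I backed off, a fit to the wrist picture gave fore ≈ -0.276 and side ≈ -0.265 rad. The stop is at -0.27, so this agrees within measurement error. The side camera also showed the knob where a fully home lever should appear.
- **Force:** pushing took about 3 to 5 N, rising to about 8 N as the lever reached its stop in the blue slot. It read about 0 after I retracted; the fingers are about 10 cm up and clear of the lever.
- **Other things:** the readings showed no contact except the pushes on the knob. In the last pictures the jar, scoop and cup looked unmoved. I did not measure their positions, and I did not check the other loose items individually.
- **Checks that disagreed:** the trained network's knob positions were poor once the lever was partly hidden, so I used my own fits instead. The first gripper orientation ran into the last joint's limit, so I turned the gripper about 90 degrees before touching the lever.

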